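# Make up a bottle kit and a vial kit in two pinned nests

## Task

Make up the two kits. In the nest that already has its insert plate, stand the square reagent bottle in the square opening and the tall slim bottle in the round one. On the bare nest first lower the loose insert plate over both locating pins until it lies fully down and flat, then stand the short bottle in its larger opening and the small vial in its smaller one; keep all bottles upright, and leave the large bottle, the conical flask and the timer where they are.

Things in the scene. Friction and masses are not known exactly. Their poses are not given: they have to be found in the camera images.
- bottle_nest: Bottle-kit nest, fixed: aluminium base 108 x 224 x 10 mm (x, y, z) with grey insert plate fitted, plate top at z = 22 mm. Origin: centre of the base's underside, y along the long side. Openings right through the plate: square 64 x 64 mm at (x, y) = (0, -46) mm, round 51 mm at (0, 46); things in them stand on the base, z = 10 mm. Tab 40 x 12 mm at y = 3 mm, up to z = 56 mm.
- bare_nest: Vial-kit nest without plate, fixed: aluminium base 108 x 224 x 10 mm (x, y, z), bare pins up. Origin: centre of its underside, y along the long side; top face z = 10 mm. Steel locating pins on the top face: round, 12 mm, at (x, y) = (-36, -92) mm; diamond section at (36, 92) mm. Each rises 20 mm: 12 mm straight, then 8 mm tapering to a 5 mm nose.
- insert_plate: Grey plate 100 x 216 x 12 mm (x, y, z), 0.25 kg, loose. Origin: centre of underside, y along the long side. Central upright tab, 40 mm in x, 12 mm in y, up to z = 46 mm. 14 mm pin holes at (x, y) = (-36, -92), (36, 92) mm: fits the bare nest either way round, seated at nest z = 10 mm. Through openings: 46 mm at (0, -46), 33 mm at (0, 46); things in them stand on the nest.
- square_bottle: White square reagent bottle with red screw cap, 51 x 52 x 109 mm, 0.19 kg. Origin: centre of its underside; x and y square to its flats; z up. Flat sides up to about z = 75 mm, then a shoulder to 86 mm and a 37 mm cap.
- tall_bottle: Tall slim round white bottle with white cap, 38 mm across up to z = 88 mm, 119 mm high in all, 0.09 kg. Origin: centre of its underside; z up.
- short_bottle: Short round bottle with red cap, 33 mm across up to z = 61 mm, cap 24 mm, 82 mm high in all, 0.05 kg. Origin: centre of its underside; z up.
- vial: Small amber vial with black cap, 21 mm across up to z = 46 mm (cap 19 mm), 51 mm high, 14 g. Origin: centre of its underside; z up.
- large_bottle: Bystander: the largest round white bottle with white cap, 50 mm across, 132 mm high. Origin: centre of its underside. It belongs to no kit and stays where it is.
- flask: Bystander: open conical flask, 65 mm across the foot, 110 mm high. Origin: centre of its underside. Stays where it is.
- timer: Bystander: white lab timer lying flat, 66 x 62 x 19 mm. Origin: centre of its underside. Stays where it is.

How it is judged:
On the way, in this order (a step that is already met when the one before it is completed fails the run):
1. the insert plate is fully down on both pins of the bare nest (horizontal distance between insert_plate and bare_nest below 0.004 m and angle between the y axis of insert_plate and the y axis of bare_nest, either way round below 0.04 rad and z of insert_plate in the frame of bare_nest between 0.008 and 0.012 m and angle between insert_plate's own z axis and vertical below 0.02 rad), for 0.2 s.
2. after that, the short bottle and the vial stand in the plate's openings (x of short_bottle in the frame of insert_plate between -0.009 and 0.009 m and y of short_bottle in the frame of insert_plate between -0.055 and -0.037 m and z of short_bottle in the frame of insert_plate between -0.004 and 0.004 m and angle between each of short_bottle, vial's own z axis and vertical below 0.1 rad and x of vial in the frame of insert_plate between -0.009 and 0.009 m and y of vial in the frame of insert_plate between 0.037 and 0.055 m and z of vial in the frame of insert_plate between -0.004 and 0.004 m), for 0.2 s.
At the end, for the whole second after the job is handed in: Plate flat on the bare nest (2 mm of fully down, 4 mm of centred, 0.04 rad of aligned, either way round); each of the four bottles in its own opening, within 9 mm of its middle in x and y, on the nest within 4 mm, upright within 0.1 rad; all five released and at rest (all of step 1 and all of step 2 and x of square_bottle in the frame of bottle_nest between -0.009 and 0.009 m and y of square_bottle in the frame of bottle_nest between -0.055 and -0.037 m and z of square_bottle in the frame of bottle_nest between 0.006 and 0.014 m and angle between each of square_bottle, tall_bottle's own z axis and vertical below 0.1 rad and x of tall_bottle in the frame of bottle_nest between -0.009 and 0.009 m and y of tall_bottle in the frame of bottle_nest between 0.037 and 0.055 m and z of tall_bottle in the frame of bottle_nest between 0.006 and 0.014 m and linear speed of each of insert_plate, square_bottle, tall_bottle, short_bottle, vial below 0.01 m/s and contact force between the fingers and insert_plate below 0.1 N and contact force between the fingers and square_bottle below 0.1 N and contact force between the fingers and tall_bottle below 0.1 N and contact force between the fingers and short_bottle below 0.1 N and contact force between the fingers and vial below 0.1 N); the robot touches nothing.
It fails at once if the large bottle is moved by more than 20 mm (distance of large_bottle from where it was at the start of the episode above 0.02 m).
It fails at once if the conical flask is moved by more than 20 mm (distance of flask from where it was at the start of the episode above 0.02 m).
It fails at once if the timer is moved by more than 20 mm (distance of timer from where it was at the start of the episode above 0.02 m).
It fails at once if a bottle or the vial is tipped by more than 0.6 rad (angle between any of square_bottle, tall_bottle, short_bottle, vial, large_bottle's own z axis and vertical above 0.6 rad).
It also fails if it takes over 144 s, if anything falls off the work surface, if the arm or the gripper's body presses on something with over 40 N, if the wrist force passes 120 N, or if a joint passes its speed limit or range.

## Robot

A 7-joint arm with a two-finger parallel gripper is mounted at the origin on a cart in front of the work surface, level with it; the furniture and walls round the work are solid. World frame = base frame: x ahead of the robot, y to its left, z up, the work surface at z = 0. Lengths are in m, angles in rad, forces in N, time in s.
With the tool pointing down it reaches from about 0.35 to 0.9 m from the base axis. Payload 8.1 kg.
Tool frame: the origin (TCP) lies midway between the tips of the shut fingers; the grasp point (between the pads) lies 19 mm behind it; z points along the fingers, y is the line along which they close (so a half turn about z gives the same grasp; the last joint's range is limited). The gripper opens to 85 mm and grips with 20 to 120 N. Pads are 22 mm wide; open, the fingers measure 114 mm over their backs; the gripper's body (76 mm by 85 mm) begins 54 mm behind the grasp point. The pads swing forward as they close: fully open they stand 13 mm farther back than shut.
Start: joints at [1.194, 0.434, 0.025, 1.573, -0.012, 1.134, -0.075], TCP at [0.169, -0.602, 0.231] pointing down, gripper open.
Joint ranges: [-2.62, 2.62], [-0.44, 2.09], [-1.27, 1.32], [0.08, 2.57], [-1.32, 4.46], [0.12, 2], [-2.74, 2.74]. Speed limits (rad/s): [2.22, 2.22, 3.01, 3.01, 3.14, 3.14, 3.14].

## Interface

Orientations are given as a unit quaternion [w, x, y, z].
In Python, from workcell import state, read_camera, camera_params, close_job, search_frame, masks_of, pinpoint gives the robot as it stands. The module is installed in compiled form; this text tells all that it offers.
- The arm moves only by the tool send_rows, never from a script. Its arguments are lists of equal length, an entry for each row: "translation": the shift along the tool's x, y, z in m, a list of three; "delta_rot": the turn, a rotation vector about the tool's x, y, z in rad, a list of three; "gripper": the finger opening in m, from 0 to 0.0854. In form: {"translation": [[x, y, z], ...], "delta_rot": [[rx, ry, rz], ...], "gripper": [gripper, ...]}. A call has 1 to 20 rows; each row shifts and turns the commanded pose from where the row before left it, along the tool's axes as they then stand; what a row does not reach is not made up. A row lasts 1/8 s, in which the tool goes at most 62.5 mm and 10.7 degrees, less where a joint would pass 70% of its speed; a pose out of reach is approached as far as the arm can. A call is refused whole if a number of a shift passes 0.0625 or a number of a turn 0.188, either way. A call with a gripper value outside its range is refused whole. The fingers move at their own pace and stop on an object; the grip force is fixed at half the most. Time passes only in rows, so rows that do not move let the fingers close. It gives the time, the measured TCP pose, the force, the opening and the grip force at its end, in the units of the state.
- state(): the state, without advancing time (a new reading comes with each control period).
- read_camera(name): name is "scene" or "top"; returns (picture, depth): 480x640x3 uint8, red, green, blue; 480x640 float32, m along the optical axis (not along the pixel's ray), 0 where there is no reading.
- camera_params(name): a dict with "camera_matrix" (3x3 intrinsics, pixels), "k1" (the pictures are not rectified: a ray, as slopes to the right and down, at radius r is drawn at 1 + k1 r^2 times it, then the intrinsics apply), "pose" (4x4, takes a point from camera to world coordinates). Camera axes: x right, y down, z forward; pixel columns grow to the right and rows downward; lengths in m; the calibration is good to about 2 mm. A picture is of the moment at which its call begins. camera_params takes no time and is no camera call.
- close_job(): hands the job in; it is judged then, once.
Trained networks look in the newest picture that a camera, given by its name, has taken for a name from the list of things; names that differ only in an ending like _2 or _b are one class to them, and where a whole thing is asked for, a point or a joint stands for the part that bears it (a point fixed in the world has none). Each returns a list of dicts, best first, with "score" (0 to 1); they miss things now and then, are a little off and sometimes report something else, mostly with a low value. They report only what shows in the picture. A call takes as long as a camera call.
- search_frame(camera, name): "bbox" ([left, top, width, height] in pixels, round what is visible of it).
- masks_of(camera, name): "region" (480x640 bool, what is visible of it) and "bbox" ([left, top, width, height] in pixels, round what is visible of it).
- pinpoint(camera, name): "pixel" ([column, row] in pixels: a listed point, or the origin of a listed thing).
The state is a dict: "t": time; "qpos": joint angles; "qvel": joint speeds; "joint_efforts": joint torques, N m; "ee_pos": TCP position; "tcp_rot": TCP orientation; "ft_force": force on the tool from outside, world axes, zero at the start; "moment": the same for the moment, N m; "opening": finger opening in m; "finger_force": force on a finger pad.
Only numpy, scipy, OpenCV 4.12 (cv2) and the standard library are available. Lean on these libraries where they do the work, as an engineer would, in place of code of your own. Each camera call takes 0.05 s, during which the arm holds its last target. There are 200 camera calls.

## Working session

There is one attempt and no reset: what is moved stays moved. The work goes in short steps, Python scripts to look and compute and a tool call to move; the robot and the scene stay as the last step left them, time stands still between calls to the robot, and variables do not carry over. Pictures are saved under pics/ and viewed, at most 14 in all, crops included, and the job is handed in when it is done.

Besides the shell and the picture viewer there is one more tool, called after "Emit:" as name(argument=value, ...) on one line, values as JSON. send_rows: Moves the arm, as the interface text tells. Its arguments: {"type":"object","properties":{"translation":{"type":"array"},"delta_rot":{"type":"array"},"gripper":{"type":"array"}},"required":["translation","delta_rot","gripper"]}

```bash
ls; mkdir -p pics; python3 - <<'E'
from workcell import *
import cv2,numpy as np
s=state();print({k:np.round(v,3).tolist() for k,v in s.items()})
for n in("scene","top"):
    p,d=read_camera(n);cv2.imwrite(f"pics/{n}0.png",p[:,:,::-1]);np.save(f"{n}0.npy",d)
    c=camera_params(n);print(n,np.round(c["camera_matrix"],1).tolist(),c["k1"],np.round(c["pose"],3).tolist())
E
```

```text
pics
{'t': 0.0, 'qpos': [1.194, 0.435, 0.025, 1.574, -0.012, 1.134, -0.075], 'qvel': [-0.002, -0.001, -0.002, 0.002, 0.001, 0.001, -0.001], 'joint_efforts': [0.0, -67.047, 1.025, -31.622, 0.016, 0.012, 0.0], 'ee_pos': [0.169, -0.601, 0.231], 'tcp_rot': [-0.001, 0.991, 0.136, -0.0], 'ft_force': [0.178, -0.491, 0.874], 'moment': [-0.015, 0.019, -0.008], 'finger_force': 0.0, 'opening': 0.085}
scene [[599.4, 0.0, 315.5], [0.0, 599.4, 230.9], [0.0, 0.0, 1.0]] -0.20496706719363955 [[-0.692, -0.545, 0.473, -0.018], [-0.722, 0.522, -0.454, 0.488], [0.001, -0.656, -0.755, 0.94], [0.0, 0.0, 0.0, 1.0]]
top [[508.8, 0.0, 326.5], [0.0, 508.8, 233.0], [0.0, 0.0, 1.0]] -0.07044475002386286 [[-0.056, -0.977, 0.205, 0.323], [-0.998, 0.055, -0.01, -0.055], [-0.002, -0.206, -0.979, 1.18], [0.0, 0.0, 0.0, 1.0]]
```

View pics/scene0.png

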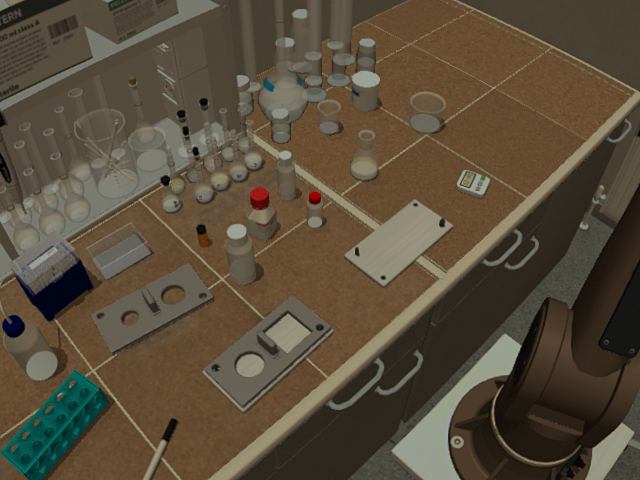

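View pics/top0.png

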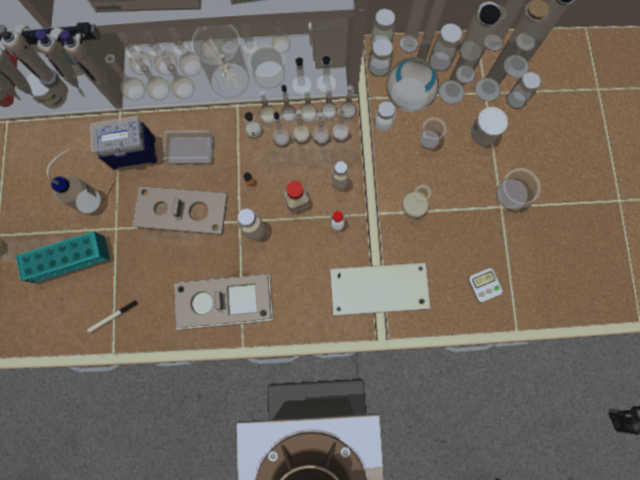

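The top view shows the loose plate at (180,210), the bottle nest at (222,300), the bare nest at (380,290), the square bottle at (297,197), the tall bottle at (341,177), the short bottle at (338,220), the vial at (249,180) and the large bottle at (252,225). The flask is at (417,203) and the timer at (486,286). The scene view agrees with this.

```bash
cat > h.py <<'E'
from workcell import *
import cv2,numpy as np
def cloud(cam,d,px=None):
    c=camera_params(cam);K=c["camera_matrix"];P=np.array(c["pose"])
    v,u=np.where(px) ; z=d[v,u];ok=z>0;u,v,z=u[ok],v[ok],z[ok]
    r=cv2.undistortPoints(np.stack([u,v],1).astype(float).reshape(-1,1,2),np.array(K),np.array([c["k1"],0,0,0,0]))[:,0]
    return np.c_[r*z[:,None],z]@P[:3,:3].T+P[:3,3]
def ray(cam,uv):
    c=camera_params(cam);P=np.array(c["pose"])
    r=cv2.undistortPoints(np.array(uv,float).reshape(-1,1,2),np.array(c["camera_matrix"]),np.array([c["k1"],0,0,0,0]))[:,0]
    return P[:3,3],np.c_[r,np.ones(len(r))]@P[:3,:3].T
def at(cam,uv,z):
    o,r=ray(cam,uv);return o+r*((z-o[2])/r[:,2])[:,None]
def proj(cam,X):
    c=camera_params(cam);Q=np.linalg.inv(c["pose"])
    return cv2.projectPoints(np.array(X,float).reshape(-1,1,3),cv2.Rodrigues(Q[:3,:3])[0],Q[:3,3],np.array(c["camera_matrix"]),np.array([c["k1"],0,0,0,0]))[0][:,0]
E
python3 - <<'E'
from h import *
names="insert_plate bare_nest bottle_nest square_bottle tall_bottle short_bottle vial large_bottle flask timer".split()
out={}
for cam in("scene","top"):
    p,d=read_camera(cam)
    for n in names:
        for m in masks_of(cam,n)[:2]:
            X=cloud(cam,d,m["region"]);z=X[:,2]
            if len(X)<20 or m["score"]<.3:continue
            q=np.percentile(z,[2,50,98]); out[cam+n]=out.get(cam+n,X)
            s=f"{cam} {n} {m['score']:.2f} {np.round(m['bbox'])} n={len(X)} z={np.round(q,4)}"
            if n in names[:3]:
                for lo,hi in [(q[1]-.006,q[1]+.006)]:
                    Y=X[(z>lo)&(z<hi)];r=cv2.minAreaRect((Y[:,:2]*1000).astype(np.float32));s+=f" rect {np.round(r[0],1)} {np.round(r[1],1)} {r[2]:.2f}"
            else:
                Y=X[z>q[2]-.008]; s+=f" top {np.round((Y.min(0)+Y.max(0))/2,4)} mean {Y.mean(0).round(4)} ext {np.ptp(Y,axis=0).round(3)}"
            print(s)
np.savez("cl.npz",**out)
E
```

```text
scene insert_plate 0.69 [ 93. 264. 120.  91.] n=4731 z=[-0.0003  0.0108  0.0432] rect [642.6 281.8] [216.6 103.9] 81.52
scene bare_nest 0.92 [346. 201. 104.  86.] n=4410 z=[0.0051 0.0095 0.014 ] rect [ 428.5 -180. ] [109.5 225.4] 0.45
scene bottle_nest 0.62 [203. 292. 130. 119.] n=7016 z=[0.0051 0.0198 0.0502] rect [419.8 180.9] [102.6 219.5] 2.54
scene square_bottle 0.72 [249. 192.  29.  47.] n=1211 z=[0.0016 0.059  0.1094] top [0.6473 0.0016 0.1068] mean [0.6465 0.0024 0.1073] ext [0.034 0.034 0.01 ]
scene tall_bottle 0.72 [277. 150.  18.  51.] n=782 z=[0.0055 0.0694 0.1191] top [ 0.6885 -0.1018  0.1164] mean [ 0.6873 -0.1012  0.1168] ext [0.027 0.027 0.01 ]
scene vial 0.64 [193. 223.  17.  25.] n=222 z=[0.0012 0.0326 0.0531] top [0.7036 0.1115 0.0509] mean [0.7025 0.1125 0.0504] ext [0.018 0.019 0.011]
scene large_bottle 0.55 [224. 226.  31.  59.] n=1459 z=[0.006  0.0855 0.1335] top [0.5863 0.105  0.1308] mean [0.5838 0.1066 0.1314] ext [0.037 0.036 0.01 ]
scene flask 0.68 [354. 125.  24.  55.] n=1060 z=[-0.0016  0.0462  0.1097] top [ 0.6238 -0.2824  0.1081] mean [ 0.6253 -0.283  
[... 1340 characters left out ...]
 0.0555] top [0.7055 0.1109 0.0522] mean [0.7049 0.111  0.052 ] ext [0.017 0.018 0.009]
top vial 0.50 [331. 262. 102.  53.] n=4600 z=[0.0058 0.0109 0.0162] top [ 0.433  -0.1818  0.0222] mean [ 0.4328 -0.1817  0.0115] ext [0.11  0.225 0.028]
top large_bottle 0.71 [237. 210.  25.  32.] n=643 z=[0.0028 0.1018 0.1361] top [0.588  0.1039 0.1338] mean [0.588  0.1037 0.1331] ext [0.035 0.035 0.01 ]
top flask 0.84 [400. 183.  33.  35.] n=730 z=[0.0089 0.0502 0.1125] top [ 0.6262 -0.2821  0.1096] mean [ 0.6275 -0.2828  0.1099] ext [0.036 0.036 0.01 ]
top timer 0.83 [469. 270.  34.  30.] n=729 z=[0.0046 0.017  0.0218] top [ 0.4246 -0.4236  0.0195] mean [ 0.4244 -0.4237  0.0175] ext [0.073 0.07  0.011]
```

```bash
cat >> h.py <<'E'
from scipy.spatial.transform import Rotation as R
def pose():
    s=state();q=s["tcp_rot"];M=R.from_quat([q[1],q[2],q[3],q[0]]).as_matrix()
    return np.array(s["ee_pos"]),M,np.arctan2(M[1,0],M[0,0])
def go(xyz,psi_deg=None,p=None,psi=None):
    "turn about tool z first, then shift in the turned tool frame (tool down)"
    a,M,b=pose(); p=a if p is None else np.array(p); psi=b if psi is None else psi
    t=psi if psi_deg is None else np.radians(psi_deg)
    c,s=np.cos(t),np.sin(t);d=np.array(xyz)-p
    turn=-((t-psi+np.pi)%(2*np.pi)-np.pi)
    tilt=np.degrees(np.arccos(-M[2,2]))
    print("at",a.round(4),"psi",round(np.degrees(b),2),"tilt",tilt.round(2),"| turn",round(turn,4),"shift",np.round([c*d[0]+s*d[1],s*d[0]-c*d[1],-d[2]],4))
E
python3 - <<'E'
from h import *
go([.6444,.2818,.22],-7.7)
# refine square bottle flats: points 15<z<70, both cams
c=np.load("cl.npz")
for k in("scene","top"):
    X=c[k+"square_bottle"];Y=X[(X[:,2]>.02)&(X[:,2]<.075)][:,:2]*1000
    r=cv2.minAreaRect(Y.astype(np.float32));print(k,len(Y),r)
E
```

```text
at [ 0.169  -0.6017  0.2313] psi 15.68 tilt 0.0 | turn 0.4081 shift [ 0.3528 -0.9393  0.0113]
scene 662 ((647.3759155273438, 2.3706283569335938), (49.704139709472656, 50.691646575927734), 18.99972915649414)
top 272 ((648.7940063476562, -1.6723709106445312), (44.11603927612305, 49.97694778442383), 19.660551071166992)
```

Emit:
send_rows(translation=[[0,0,0],[0,0,0],[0,0,0],[0,0,0]], delta_rot=[[0,0,0.1017],[0,0,0.1017],[0,0,0.1017],[0,0,0.1017]], gripper=[0.05,0.05,0.05,0.05])

```text
t: 1.7
ee_pos: [0.169, -0.6017, 0.2314]
tcp_rot: [0.0, 0.998, -0.068, 0.0]
ft_force: [0.2, 0.3, -0.4]
opening: 0.0499
finger_force: 0.0
```

Emit:
send_rows(translation=[[0.01764,-0.04696,0],[0.01764,-0.04696,0],[0.01764,-0.04696,0],[0.01764,-0.04696,0],[0.01764,-0.04696,0],[0.01764,-0.04696,0],[0.01764,-0.04696,0],[0.01764,-0.04696,0],[0.01764,-0.04696,0],[0.01764,-0.04696,0],[0.01764,-0.04696,0],[0.01764,-0.04696,0],[0.01764,-0.04696,0],[0.01764,-0.04696,0],[0.01764,-0.04696,0],[0.01764,-0.04696,0],[0.01764,-0.04696,0],[0.01764,-0.04696,0],[0.01764,-0.04696,0],[0.01764,-0.04696,0]], delta_rot=[[0,0,0],[0,0,0],[0,0,0],[0,0,0],[0,0,0],[0,0,0],[0,0,0],[0,0,0],[0,0,0],[0,0,0],[0,0,0],[0,0,0],[0,0,0],[0,0,0],[0,0,0],[0,0,0],[0,0,0],[0,0,0],[0,0,0],[0,0,0]], gripper=[0.05,0.05,0.05,0.05,0.05,0.05,0.05,0.05,0.05,0.05,0.05,0.05,0.05,0.05,0.05,0.05,0.05,0.05,0.05,0.05])

```text
t: 4.2
ee_pos: [0.6441, 0.2836, 0.2312]
tcp_rot: [0.0, 0.998, -0.067, 0.0]
ft_force: [1.1, -1.3, 0.8]
opening: 0.0497
finger_force: 0.0
```

```bash
python3 -c "
from h import *
go([.6444,.2818,.018],-7.7);print(state()['qpos'])"
```

```text
at [0.6441 0.2836 0.2312] psi -7.65 tilt 0.02 | turn 0.0009 shift [0.0005 0.0017 0.2132]
[-0.29556752  0.59299816 -0.33419865  1.32924167  0.19469241  1.25110342
 -2.34209566]
```

Emit:
send_rows(translation=[[0,0.0017,0.035],[0,0,0.035],[0,0,0.035],[0,0,0.035],[0,0,0.03],[0,0,0.02],[0,0,0.015],[0,0,0.008],[0,0,0],[0,0,0],[0,0,0],[0,0,0],[0,0,0],[0,0,0]], delta_rot=[[0,0,0],[0,0,0],[0,0,0],[0,0,0],[0,0,0],[0,0,0],[0,0,0],[0,0,0],[0,0,0],[0,0,0],[0,0,0],[0,0,0],[0,0,0],[0,0,0]], gripper=[0.05,0.05,0.05,0.05,0.05,0.05,0.05,0.05,0.05,0,0,0,0,0])

```text
t: 5.95
ee_pos: [0.6437, 0.2809, 0.0193]
tcp_rot: [-0.0, 0.998, -0.067, 0.001]
ft_force: [-0.6, -0.0, 4.9]
opening: 0.0112
finger_force: 59.8
```

Emit:
send_rows(translation=[[0,0,-0.01],[0,0,-0.02],[0,0,-0.03],[0,0,-0.035],[0,0,-0.035],[0,0,-0.035],[0,0,-0.03],[0,0,-0.01],[0,0,0]], delta_rot=[[0,0,0],[0,0,0],[0,0,0],[0,0,0],[0,0,0],[0,0,0],[0,0,0],[0,0,0],[0,0,0]], gripper=[0,0,0,0,0,0,0,0,0])

```text
t: 7.08
ee_pos: [0.6431, 0.2807, 0.2238]
tcp_rot: [-0.0, 0.998, -0.066, 0.0]
ft_force: [1.0, 0.8, -3.6]
opening: 0.0107
finger_force: 58.7
```

```bash
python3 -c "
from h import *
go([.4307,-.1811,.2],.4)
for cam in ('scene','top'):
    p,d=read_camera(cam);cv2.imwrite(f'pics/{cam}1.png',p[:,:,::-1])
    m=masks_of(cam,'insert_plate')[0];X=cloud(cam,d,m['region']);z=X[:,2];k=np.median(z);Y=X[abs(z-k)<.006]
    A=np.c_[Y[:,:2],np.ones(len(Y))];f=np.linalg.lstsq(A,Y[:,2],rcond=None)[0];print(cam,m['score'],k,f, cv2.minAreaRect((Y[:,:2]*1000).astype(np.float32)))
"
```

```text
at [0.6431 0.2807 0.2238] psi -7.62 tilt 0.05 | turn -0.14 shift [-0.2156  0.4603  0.0238]
scene 0.77 0.21530823843044306 [0.00088844 0.00048764 0.21460329] ((641.9819946289062, 280.6357421875), (217.23941040039062, 103.86705780029297), 82.75350189208984)
top 0.59 0.2149630197884208 [-0.00099652 -0.00623034  0.21705404] ((637.3318481445312, 227.12576293945312), (114.65335083007812, 101.33526611328125), 81.63713073730469)
```

Emit:
send_rows(translation=[[0,0,0],[0,0,0],[-0.01,0.02,0],[-0.018,0.0384,0],[-0.018,0.0384,0],[-0.018,0.0384,0],[-0.018,0.0384,0],[-0.018,0.0384,0],[-0.018,0.0384,0],[-0.018,0.0384,0],[-0.018,0.0384,0],[-0.018,0.0384,0],[-0.018,0.0384,0],[-0.018,0.0384,0.0],[-0.0076,0.0179,0.0],[0,0,0.02],[0,0,0.03],[0,0,0.03],[0,0,0.03],[0,0,0.02]], delta_rot=[[0,0,-0.07],[0,0,-0.07],[0,0,0],[0,0,0],[0,0,0],[0,0,0],[0,0,0],[0,0,0],[0,0,0],[0,0,0],[0,0,0],[0,0,0],[0,0,0],[0,0,0],[0,0,0],[0,0,0],[0,0,0],[0,0,0],[0,0,0],[0,0,0]], gripper=[0,0,0,0,0,0,0,0,0,0,0,0,0,0,0,0,0,0,0,0])

```text
t: 9.78
ee_pos: [0.4296, -0.1808, 0.0915]
tcp_rot: [-0.0, 1.0, 0.004, -0.001]
ft_force: [0.3, -0.1, -3.6]
opening: 0.0113
finger_force: 58.7
```

```bash
python3 -c "
from h import *
go([.4307,-.1811,.07],.4)
for cam in ('scene','top'):
    p,d=read_camera(cam);cv2.imwrite(f'pics/{cam}2.png',cv2.resize(p[150:390,200:520] if cam=='scene' else p[200:360,280:480],None,fx=2.5,fy=2.5)[:,:,::-1] if 1 else 0)
    m=masks_of(cam,'insert_plate')[0];X=cloud(cam,d,m['region']);z=X[:,2];k=np.median(z);Y=X[abs(z-k)<.006]
    A=np.c_[Y[:,:2],np.ones(len(Y))];f=np.linalg.lstsq(A,Y[:,2],rcond=None)[0];print(cam,m['score'],k,f, cv2.minAreaRect((Y[:,:2]*1000).astype(np.float32)),m['bbox'])
"
```

```text
at [ 0.4296 -0.1808  0.0915] psi 0.4 tilt 0.13 | turn 0.0 shift [0.0011 0.0003 0.0215]
scene 0.96 0.08350522418518525 [0.00020342 0.0038294  0.08410197] ((429.45159912109375, -180.55845642089844), (101.90149688720703, 218.75831604003906), 0.13377007842063904) [349.8, 183.6, 106.5, 78.5]
top 0.68 0.0847489050210084 [0.00129633 0.00108945 0.08433889] ((431.82647705078125, -118.83270263671875), (100.14708709716797, 91.8537368774414), 0.6716628670692444) [336.8, 262.2, 40.7, 49.6]
```

View pics/scene2.png

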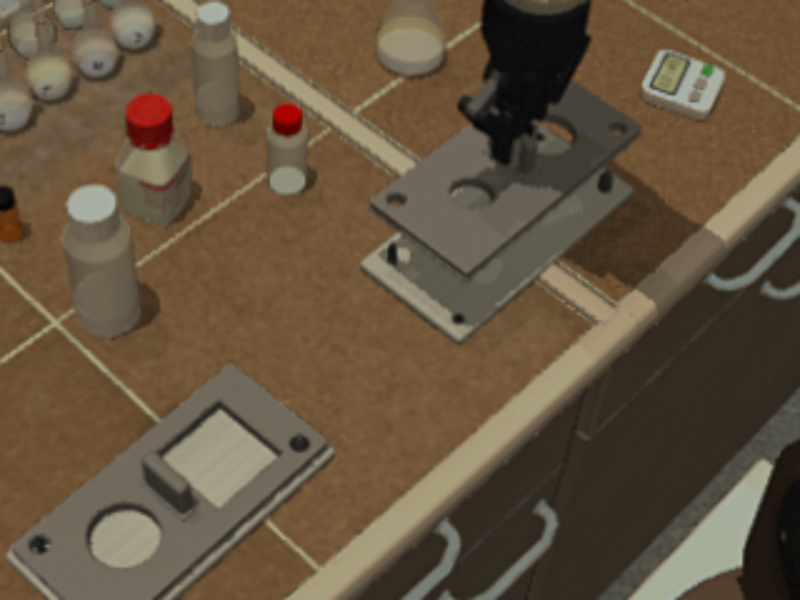

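View pics/top2.png

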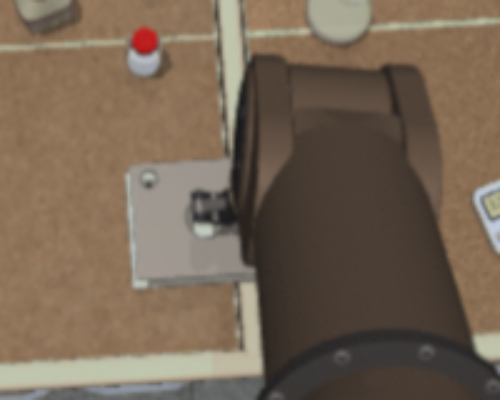

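The scene view shows the held plate level and parallel above the nest, with pins under the holes at (395,200) and (618,127). In the top view the diamond pin shows inside its hole at (148,177). I'll lower it in small steps and watch the force.

Emit:
send_rows(translation=[[0,0,0.015],[0,0,0.01],[0,0,0.008],[0,0,0.006],[0,0,0.004],[0,0,0.003],[0,0,0.003],[0,0,0.003],[0,0,0]], delta_rot=[[0,0,0],[0,0,0],[0,0,0],[0,0,0],[0,0,0],[0,0,0],[0,0,0],[0,0,0],[0,0,0]], gripper=[0,0,0,0,0,0,0,0,0])

```text
t: 11.1
ee_pos: [0.4304, -0.181, 0.0411]
tcp_rot: [-0.0, 1.0, 0.004, -0.0]
ft_force: [-1.1, -0.1, -2.8]
opening: 0.0108
finger_force: 58.8
```

Emit:
send_rows(translation=[[0,0,0.003],[0,0,0.003],[0,0,0.003],[0,0,0.002],[0,0,0.001],[0,0,0]], delta_rot=[[0,0,0],[0,0,0],[0,0,0],[0,0,0],[0,0,0],[0,0,0]], gripper=[0,0,0,0,0,0])

```text
t: 11.85
ee_pos: [0.4304, -0.1811, 0.0293]
tcp_rot: [-0.0, 1.0, 0.004, -0.0]
ft_force: [-2.4, 0.5, -2.2]
opening: 0.0112
finger_force: 59.1
```

Emit:
send_rows(translation=[[0,0,0],[0,0,0],[0,0,0],[0,0,0],[0,0,-0.01],[0,0,-0.03],[0,0,-0.04],[0,0,-0.045],[0,0,-0.04],[0,0,0]], delta_rot=[[0,0,0],[0,0,0],[0,0,0],[0,0,0],[0,0,0],[0,0,0],[0,0,0],[0,0,0],[0,0,0],[0,0,0]], gripper=[0.04,0.04,0.04,0.04,0.04,0.06,0.06,0.06,0.06,0.06])

```text
t: 13.1
ee_pos: [0.4325, -0.1816, 0.1979]
tcp_rot: [0.001, 1.0, 0.003, 0.003]
ft_force: [0.2, 0.1, -0.3]
opening: 0.0599
finger_force: 0.0
```

```bash
python3 -c "
from h import *
go([.5898,-.0918,.20],90.4)
cam='scene'
p,d=read_camera(cam);m=masks_of(cam,'insert_plate')[0];X=cloud(cam,d,m['region']);z=X[:,2];k=np.median(z);Y=X[abs(z-k)<.006]
A=np.c_[Y[:,:2]-Y[:,:2].mean(0),np.ones(len(Y))];f=np.linalg.lstsq(A,Y[:,2],rcond=None)[0];print(cam,m['score'],k,f, cv2.minAreaRect((Y[:,:2]*1000).astype(np.float32)))
for m in masks_of(cam,'short_bottle'):
    X=cloud(cam,d,m['region']);q=np.percentile(X[:,2],98);Y=X[X[:,2]>q-.008];print(m['score'],m['bbox'],q,(Y.min(0)+Y.max(0))/2,np.ptp(Y,axis=0))
"
```

```text
at [ 0.4325 -0.1816  0.1979] psi 0.39 tilt 0.37 | turn -1.571 shift [ 0.0887  0.158  -0.0021]
scene 0.82 0.0213934343627048 [-0.00177636  0.00112225  0.02137828] ((430.9776306152344, -180.49078369140625), (102.7508316040039, 217.91465759277344), 0.8507360816001892)
0.96 [306.1, 193.7, 18.4, 34.9] 0.08449556582668588 [ 0.58763127 -0.0907433   0.08126283] [0.0235828  0.02159613 0.00943577]
```

Emit:
send_rows(translation=[[0,0,0],[0,0,0],[0,0,0],[0,0,0],[0,0,0],[0,0,0],[0,0,0],[0,0,0],[0,0,0],[0,0,0],[0.0087,0.018,0],[0.02,0.035,0],[0.02,0.035,0],[0.02,0.035,0],[0.02,0.035,0],[0,0,0],[0,0,0]], delta_rot=[[0,0,-0.1571],[0,0,-0.1571],[0,0,-0.1571],[0,0,-0.1571],[0,0,-0.1571],[0,0,-0.1571],[0,0,-0.1571],[0,0,-0.1571],[0,0,-0.1571],[0,0,-0.1571],[0,0,0],[0,0,0],[0,0,0],[0,0,0],[0,0,0],[0,0,0],[0,0,0]], gripper=[0.06,0.06,0.06,0.06,0.06,0.06,0.06,0.06,0.06,0.06,0.06,0.06,0.06,0.06,0.06,0.06,0.06])

```text
t: 15.38
ee_pos: [0.5869, -0.0915, 0.1929]
tcp_rot: [-0.001, 0.704, 0.71, -0.001]
ft_force: [-0.1, -0.4, -0.2]
opening: 0.06
finger_force: 0.0
```

```bash
python3 -c "
from h import *
go([.5896,-.0918,.024],90.4)"
```

```text
at [ 0.5869 -0.0915  0.1929] psi 90.43 tilt 0.16 | turn 0.0005 shift [-0.0003  0.0027  0.1689]
```

Emit:
send_rows(translation=[[0,0.0027,0.02],[0,0,0.035],[0,0,0.035],[0,0,0.03],[0,0,0.025],[0,0,0.015],[0,0,0.009],[0,0,0],[0,0,0],[0,0,0],[0,0,0],[0,0,0],[0,0,0]], delta_rot=[[0,0,0],[0,0,0],[0,0,0],[0,0,0],[0,0,0],[0,0,0],[0,0,0],[0,0,0],[0,0,0],[0,0,0],[0,0,0],[0,0,0],[0,0,0]], gripper=[0.06,0.06,0.06,0.06,0.06,0.06,0.06,0.06,0.02,0.02,0.02,0.02,0.02])

```text
t: 17.0
ee_pos: [0.5914, -0.0913, 0.0263]
tcp_rot: [0.001, 0.705, 0.71, 0.0]
ft_force: [-2.1, -1.0, 7.1]
opening: 0.0317
finger_force: 59.2
```

```bash
python3 -c "
from h import *
go([.4308,-.2271,.12],90.4)"
```

```text
at [ 0.5914 -0.0913  0.0263] psi 90.4 tilt 0.09 | turn 0.0001 shift [-0.1347 -0.1615 -0.0937]
```

Emit:
send_rows(translation=[[0,0,-0.01],[0,0,-0.025],[0,0,-0.03],[0,0,-0.03],[-0.01,-0.012,-0.005],[-0.025,-0.03,0],[-0.025,-0.03,0],[-0.025,-0.03,0],[-0.025,-0.03,0],[-0.0185,-0.022,0],[-0.006,-0.0075,0],[0,0,0],[0,0,0],[0,0,0]], delta_rot=[[0,0,0],[0,0,0],[0,0,0],[0,0,0],[0,0,0],[0,0,0],[0,0,0],[0,0,0],[0,0,0],[0,0,0],[0,0,0],[0,0,0],[0,0,0],[0,0,0]], gripper=[0.02,0.02,0.02,0.02,0.02,0.02,0.02,0.02,0.02,0.02,0.02,0.02,0.02,0.02])

```text
t: 18.75
ee_pos: [0.431, -0.226, 0.1253]
tcp_rot: [0.0, 0.704, 0.71, 0.0]
ft_force: [0.0, -0.5, -0.0]
opening: 0.0316
finger_force: 59.5
```

```bash
python3 -c "
from h import *
go([.4308,-.2271,.0363],90.4)
cam='scene'
p,d=read_camera(cam)
cv2.imwrite('pics/s3.png',cv2.resize(p[120:300,300:540],None,fx=3,fy=3)[:,:,::-1])
for m in masks_of(cam,'short_bottle')[:1]:
    X=cloud(cam,d,m['region']);print(m['score'],m['bbox'],np.percentile(X[:,2],[2,50,98]),X.mean(0),np.ptp(X,axis=0))
"
```

```text
at [ 0.431  -0.226   0.1253] psi 90.5 tilt 0.04 | turn 0.0018 shift [-0.0011 -0.0002  0.089 ]
0.86 [412.1, 167.5, 14.7, 36.6] [0.04504888 0.14450771 0.1820705 ] [ 0.42817123 -0.21587992  0.14032059] [0.09846573 0.11226652 0.18741048]
```

View pics/s3.png

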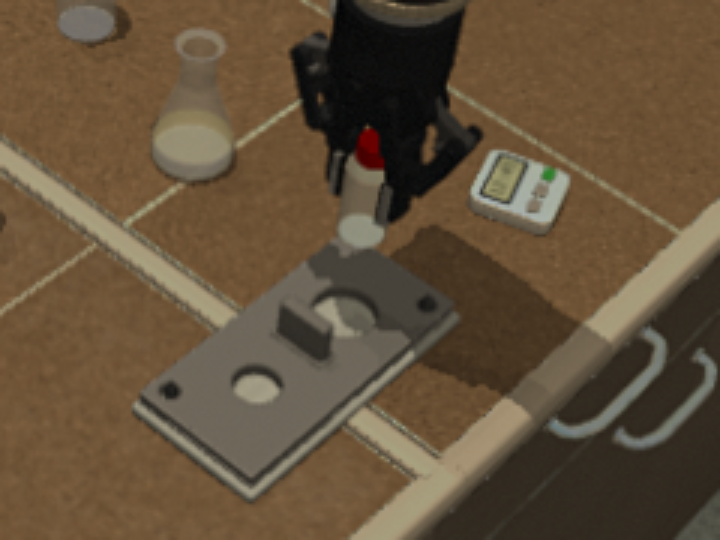

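The plate lies flat on both pins, seen at (170,390) and (428,303). The short bottle hangs upright above the larger opening at (345,313).

Emit:
send_rows(translation=[[-0.0011,0,0.02],[0,0,0.025],[0,0,0.015],[0,0,0.01],[0,0,0.008],[0,0,0.005],[0,0,0.003],[0,0,0.002],[0,0,0]], delta_rot=[[0,0,0],[0,0,0],[0,0,0],[0,0,0],[0,0,0],[0,0,0],[0,0,0],[0,0,0],[0,0,0]], gripper=[0.02,0.02,0.02,0.02,0.02,0.02,0.02,0.02,0.02])

```text
t: 19.98
ee_pos: [0.4302, -0.2281, 0.0374]
tcp_rot: [0.0, 0.705, 0.71, 0.0]
ft_force: [-1.1, 0.4, 0.0]
opening: 0.0318
finger_force: 59.5
```

Emit:
send_rows(translation=[[0,0,0.001],[0,0,0],[0,0,0],[0,0,0],[0,0,0],[0,0,0],[0,0,-0.02],[0,0,-0.04],[0,0,-0.05],[0,0,-0.05],[0,0,0]], delta_rot=[[0,0,0],[0,0,0],[0,0,0],[0,0,0],[0,0,0],[0,0,0],[0,0,0],[0,0,0],[0,0,0],[0,0,0],[0,0,0]], gripper=[0.02,0.02,0.06,0.06,0.06,0.06,0.06,0.06,0.06,0.06,0.06])

```text
t: 21.35
ee_pos: [0.4324, -0.2287, 0.2]
tcp_rot: [0.003, 0.705, 0.71, 0.001]
ft_force: [-0.1, -0.1, -1.3]
opening: 0.0601
finger_force: 0.0
```

```bash
python3 -c "
from h import *
go([.7045,.1112,.20],90.4)
for cam in ('scene','top'):
  p,d=read_camera(cam)
  for n in ('short_bottle','vial'):
   for m in masks_of(cam,n)[:1]:
    X=cloud(cam,d,m['region']);q=np.percentile(X[:,2],98);Y=X[X[:,2]>q-.008];print(cam,n,m['score'],q,(Y.min(0)+Y.max(0))/2,np.ptp(Y,axis=0))
"
```

```text
at [ 0.4324 -0.2287  0.2   ] psi 90.39 tilt 0.4 | turn -0.0001 shift [0.338  0.2745 0.    ]
scene short_bottle 0.83 0.09281919547385832 [ 0.42740395 -0.22623412  0.08972981] [0.02218219 0.02442571 0.00907702]
scene vial 0.66 0.053342637538248396 [0.70314611 0.11282952 0.0501222 ] [0.02135536 0.01756204 0.00889581]
top short_bottle 0.51 0.09757001115892641 [ 0.4266798  -0.21823058  0.21126561] [0.03332378 0.04526047 0.24212804]
top vial 0.67 0.055460801750293345 [0.7041304  0.11058089 0.05253885] [0.0149058  0.01459064 0.00777698]
```

Emit:
send_rows(translation=[[0.0169,0.0137,0],[0.0338,0.0274,0],[0.0338,0.0274,0],[0.0338,0.0274,0],[0.0338,0.0274,0],[0.0338,0.0274,0],[0.0338,0.0274,0],[0.0338,0.0274,0],[0.0338,0.0274,0],[0.0338,0.0274,0],[0.0169,0.0137,0],[0,0,0.02],[0,0,0.03],[0,0,0.03],[0,0,0.02],[0,0,0],[0,0,0]], delta_rot=[[0,0,0],[0,0,0],[0,0,0],[0,0,0],[0,0,0],[0,0,0],[0,0,0],[0,0,0],[0,0,0],[0,0,0],[0,0,0],[0,0,0],[0,0,0],[0,0,0],[0,0,0],[0,0,0],[0,0,0]], gripper=[0.05,0.05,0.05,0.05,0.05,0.05,0.05,0.05,0.05,0.05,0.05,0.05,0.05,0.05,0.05,0.05,0.05])

```text
t: 23.78
ee_pos: [0.7022, 0.1119, 0.0971]
tcp_rot: [0.0, 0.705, 0.71, 0.0]
ft_force: [0.7, 0.6, 1.3]
opening: 0.0501
finger_force: 0.0
```

```bash
python3 -c "
from h import *
go([.7038,.1115,.016],90.4)"
```

```text
at [0.7022 0.1119 0.0971] psi 90.39 tilt 0.06 | turn -0.0001 shift [-0.0004  0.0016  0.0811]
```

Emit:
send_rows(translation=[[0,0.0016,0.02],[0,0,0.025],[0,0,0.018],[0,0,0.01],[0,0,0.006],[0,0,0.002],[0,0,0],[0,0,0],[0,0,0],[0,0,0],[0,0,0],[0,0,0],[0,0,0]], delta_rot=[[0,0,0],[0,0,0],[0,0,0],[0,0,0],[0,0,0],[0,0,0],[0,0,0],[0,0,0],[0,0,0],[0,0,0],[0,0,0],[0,0,0],[0,0,0]], gripper=[0.05,0.05,0.05,0.05,0.05,0.05,0.05,0.01,0.01,0.01,0.01,0.01,0.01])

```text
t: 25.4
ee_pos: [0.7038, 0.112, 0.016]
tcp_rot: [0.0, 0.705, 0.71, 0.0]
ft_force: [-0.7, 1.0, 5.5]
opening: 0.0196
finger_force: 58.7
```

```bash
python3 -c "
from h import *
go([.4302,-.1351,.16],90.4)"
```

```text
at [0.7038 0.112  0.016 ] psi 90.4 tilt 0.06 | turn 0.0 shift [-0.2452 -0.2754 -0.144 ]
```

Emit:
send_rows(translation=[[0,0,-0.01],[0,0,-0.025],[0,0,-0.035],[0,0,-0.035],[0,0,-0.025],[-0.0123,-0.0138,-0.014],[-0.0272,-0.0306,0],[-0.0272,-0.0306,0],[-0.0272,-0.0306,0],[-0.0272,-0.0306,0],[-0.0272,-0.0306,0],[-0.0272,-0.0306,0],[-0.0272,-0.0306,0],[-0.0272,-0.0306,0],[-0.0153,-0.0168,0],[0,0,0.03],[0,0,0.03],[0,0,0.02],[0,0,0],[0,0,0]], delta_rot=[[0,0,0],[0,0,0],[0,0,0],[0,0,0],[0,0,0],[0,0,0],[0,0,0],[0,0,0],[0,0,0],[0,0,0],[0,0,0],[0,0,0],[0,0,0],[0,0,0],[0,0,0],[0,0,0],[0,0,0],[0,0,0],[0,0,0],[0,0,0]], gripper=[0.01,0.01,0.01,0.01,0.01,0.01,0.01,0.01,0.01,0.01,0.01,0.01,0.01,0.01,0.01,0.01,0.01,0.01,0.01,0.01])

```text
t: 27.9
ee_pos: [0.4294, -0.1354, 0.0799]
tcp_rot: [0.0, 0.705, 0.71, -0.0]
ft_force: [-0.3, -0.2, 0.9]
opening: 0.0192
finger_force: 58.6
```

```bash
python3 -c "
from h import *
go([.4302,-.1351,.026],90.4)
cam='scene'
p,d=read_camera(cam)
cv2.imwrite('pics/s4.png',cv2.resize(p[120:300,300:540],None,fx=3,fy=3)[:,:,::-1])
"
```

```text
at [ 0.4294 -0.1354  0.0799] psi 90.4 tilt 0.02 | turn -0.0001 shift [0.0003 0.0008 0.0539]
```

View pics/s4.png

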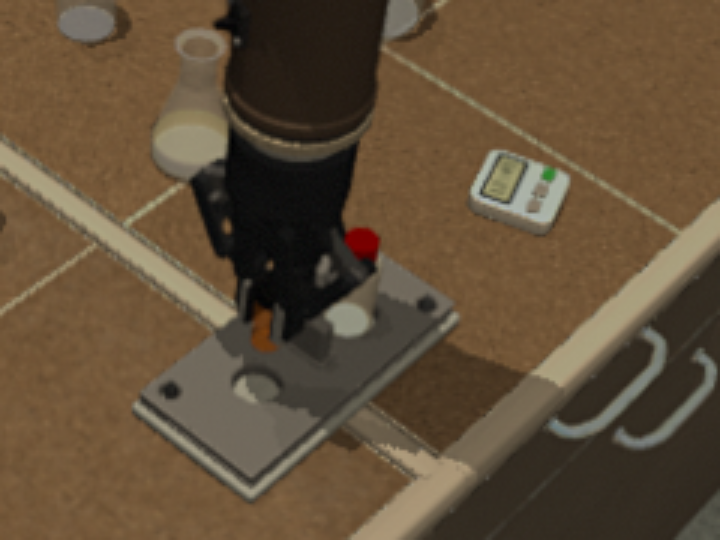

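The vial hangs upright, its base at (265,345), above the smaller opening at (257,385). The short bottle stands in its opening at (350,318), clear of the gripper.

Emit:
send_rows(translation=[[0.0003,0.0008,0.01],[0,0,0.015],[0,0,0.01],[0,0,0.008],[0,0,0.005],[0,0,0.003],[0,0,0.0025],[0,0,0],[0,0,0],[0,0,0],[0,0,0],[0,0,0],[0,0,0],[0,0,-0.02],[0,0,-0.04],[0,0,-0.05],[0,0,-0.05],[0,0,0],[0,0,0]], delta_rot=[[0,0,0],[0,0,0],[0,0,0],[0,0,0],[0,0,0],[0,0,0],[0,0,0],[0,0,0],[0,0,0],[0,0,0],[0,0,0],[0,0,0],[0,0,0],[0,0,0],[0,0,0],[0,0,0],[0,0,0],[0,0,0],[0,0,0]], gripper=[0.01,0.01,0.01,0.01,0.01,0.01,0.01,0.01,0.01,0.05,0.05,0.05,0.05,0.05,0.05,0.05,0.05,0.05,0.05])

```text
t: 30.32
ee_pos: [0.4301, -0.1351, 0.1855]
tcp_rot: [0.0, 0.705, 0.709, -0.0]
ft_force: [-0.1, -0.2, -0.4]
opening: 0.0501
finger_force: 0.0
```

```bash
python3 -c "
from h import *
go([.6895,.0006,.20],109.3)
go([.6893,-.1033,.20],90.4)
for cam in ('scene','top'):
  p,d=read_camera(cam)
  for n in ('short_bottle','vial','square_bottle','tall_bottle'):
   for m in masks_of(cam,n)[:1]:
    X=cloud(cam,d,m['region']);q=np.percentile(X[:,2],98);Y=X[X[:,2]>q-.008];print(cam,n,m['score'],q,(Y.min(0)+Y.max(0))/2,np.ptp(Y,axis=0))
"
```

```text
at [ 0.4301 -0.1351  0.1855] psi 90.39 tilt 0.03 | turn -0.3301 shift [ 0.0423  0.2897 -0.0145]
at [ 0.4301 -0.1351  0.1855] psi 90.39 tilt 0.03 | turn -0.0002 shift [ 0.03    0.2594 -0.0145]
scene short_bottle 0.78 0.09323492286588948 [ 0.42765022 -0.22704613  0.09107449] [0.02370531 0.025706   0.01166639]
scene vial 0.74 0.06304493735141478 [ 0.42819516 -0.13371646  0.06054722] [0.01697914 0.01777493 0.00950029]
scene tall_bottle 0.68 0.11914468315840523 [ 0.68770288 -0.10209726  0.11610348] [0.02740439 0.0251448  0.0098687 ]
top vial 0.36 0.11222738827534783 [ 6.51084535e-01 -3.57732501e-04  1.10296150e-01] [0.0332697  0.03543298 0.01173776]
top square_bottle 0.61 0.11222349006739049 [ 6.51084535e-01 -3.57732501e-04  1.10296150e-01] [0.0332697  0.03543298 0.01173776]
top tall_bottle 0.65 0.12290200189095261 [ 0.69051656 -0.10480282  0.11967107] [0.02686964 0.02494732 0.00935843]
```

Emit:
send_rows(translation=[[0,0,0],[0.0015,0.0182,0],[0.003,0.0372,0],[0.003,0.0372,0],[0.003,0.0372,0],[0.003,0.0372,0],[0.003,0.0372,0],[0.003,0.0372,0],[0.001,0.0187,0],[0,0,0],[0,0,0]], delta_rot=[[0,0,-0.037],[0,0,0],[0,0,0],[0,0,0],[0,0,0],[0,0,0],[0,0,0],[0,0,0],[0,0,0],[0,0,0],[0,0,0]], gripper=[0.065,0.065,0.065,0.065,0.065,0.065,0.065,0.065,0.065,0.065,0.065])

```text
t: 32.2
ee_pos: [0.6892, -0.1028, 0.1854]
tcp_rot: [-0.0, 0.691, 0.723, -0.0]
ft_force: [-0.4, -0.0, -0.5]
opening: 0.0652
finger_force: 0.0
```

```bash
python3 -c "
from h import *
go([.6892,-.1034,.051],92.5)"
```

```text
at [ 0.6892 -0.1028  0.1854] psi 92.53 tilt 0.04 | turn 0.0005 shift [-0.0006  0.      0.1344]
```

Emit:
send_rows(translation=[[0,0,0.02],[0,0,0.03],[0,0,0.03],[0,0,0.025],[0,0,0.015],[0,0,0.01],[0,0,0.0044],[0,0,0],[0,0,0],[0,0,0],[0,0,0],[0,0,0],[0,0,0]], delta_rot=[[0,0,0],[0,0,0],[0,0,0],[0,0,0],[0,0,0],[0,0,0],[0,0,0],[0,0,0],[0,0,0],[0,0,0],[0,0,0],[0,0,0],[0,0,0]], gripper=[0.065,0.065,0.065,0.065,0.065,0.065,0.065,0.065,0.02,0.02,0.02,0.02,0.02])

```text
t: 33.83
ee_pos: [0.6902, -0.1029, 0.0523]
tcp_rot: [0.001, 0.691, 0.723, 0.001]
ft_force: [0.4, 0.3, 5.7]
opening: 0.0364
finger_force: 59.9
```

```bash
python3 -c "
from h import *
go([.4190,.2267,.21],92.5)"
```

```text
at [ 0.6902 -0.1029  0.0523] psi 92.52 tilt 0.09 | turn 0.0004 shift [ 0.3411 -0.2565 -0.1577]
```

Emit:
send_rows(translation=[[0,0,-0.01],[0,0,-0.025],[0,0,-0.035],[0,0,-0.035],[0,0,-0.035],[0.017,-0.0128,-0.018],[0.0341,-0.0257,0],[0.0341,-0.0257,0],[0.0341,-0.0257,0],[0.0341,-0.0257,0],[0.0341,-0.0257,0],[0.0341,-0.0257,0],[0.0341,-0.0257,0],[0.0341,-0.0257,0],[0.0341,-0.0257,0],[0.0172,-0.0124,0],[0,0,0.03],[0,0,0.03],[0,0,0],[0,0,0]], delta_rot=[[0,0,0],[0,0,0],[0,0,0],[0,0,0],[0,0,0],[0,0,0],[0,0,0],[0,0,0],[0,0,0],[0,0,0],[0,0,0],[0,0,0],[0,0,0],[0,0,0],[0,0,0],[0,0,0],[0,0,0],[0,0,0],[0,0,0],[0,0,0]], gripper=[0.02,0.02,0.02,0.02,0.02,0.02,0.02,0.02,0.02,0.02,0.02,0.02,0.02,0.02,0.02,0.02,0.02,0.02,0.02,0.02])

```text
t: 36.33
ee_pos: [0.4184, 0.2269, 0.1504]
tcp_rot: [0.0, 0.691, 0.723, 0.0]
ft_force: [1.0, -0.2, -1.2]
opening: 0.0365
finger_force: 60.2
```

```bash
python3 -c "
from h import *
go([.4190,.2267,.0628],92.5)
cam='scene'
p,d=read_camera(cam)
cv2.imwrite('pics/s5.png',cv2.resize(p[200:430,150:400],None,fx=2.5,fy=2.5)[:,:,::-1])
"
```

```text
at [0.4184 0.2269 0.1504] psi 92.54 tilt 0.04 | turn 0.0006 shift [-0.0002  0.0006  0.0876]
```

View pics/s5.png

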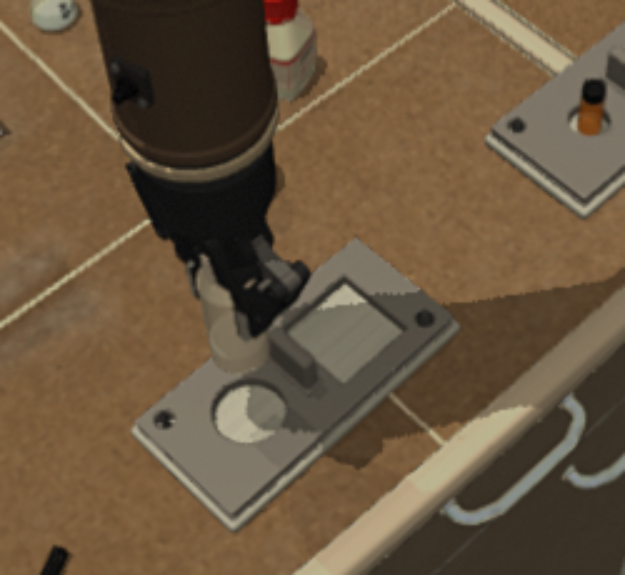

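The tall bottle hangs upright, its base at (238,355), above the round opening at (250,413). The vial stands in its opening at (590,115).

Emit:
send_rows(translation=[[0,0.0006,0.02],[0,0,0.025],[0,0,0.015],[0,0,0.01],[0,0,0.008],[0,0,0.005],[0,0,0.003],[0,0,0.001],[0,0,0]], delta_rot=[[0,0,0],[0,0,0],[0,0,0],[0,0,0],[0,0,0],[0,0,0],[0,0,0],[0,0,0],[0,0,0]], gripper=[0.02,0.02,0.02,0.02,0.02,0.02,0.02,0.02,0.02])

```text
t: 37.5
ee_pos: [0.4189, 0.2266, 0.0625]
tcp_rot: [0.0, 0.691, 0.723, 0.0]
ft_force: [-0.3, 0.5, -1.5]
opening: 0.0366
finger_force: 60.2
```

Emit:
send_rows(translation=[[0,0,0],[0,0,0],[0,0,0],[0,0,0],[0,0,-0.02],[0,0,-0.04],[0,0,-0.045],[0,0,-0.045],[0,0,0],[0,0,0],[0,0,0]], delta_rot=[[0,0,0],[0,0,0],[0,0,0],[0,0,0],[0,0,0],[0,0,0],[0,0,0],[0,0,0],[0,0,-0.1465],[0,0,-0.1465],[0,0,0]], gripper=[0.065,0.065,0.065,0.065,0.065,0.065,0.085,0.085,0.085,0.085,0.085])

```text
t: 38.88
ee_pos: [0.4187, 0.2263, 0.2124]
tcp_rot: [-0.0, 0.579, 0.815, -0.0]
ft_force: [-0.5, -0.3, -1.2]
opening: 0.0848
finger_force: 0.0
```

```bash
python3 -c "
from h import *
go([.6493,.0006,.21],109.3)
for cam in ('scene','top'):
  p,d=read_camera(cam)
  for n in ('square_bottle','tall_bottle'):
   for m in masks_of(cam,n)[:1]:
    X=cloud(cam,d,m['region']);q=np.percentile(X[:,2],98);Y=X[X[:,2]>q-.008];print(cam,n,m['score'],q,(Y.min(0)+Y.max(0))/2,np.ptp(Y,axis=0))
    if n[0]=='s':
      for lo,hi in((.02,.075),(.03,.07),(.06,.08)):print(cv2.minAreaRect((X[(X[:,2]>lo)&(X[:,2]<hi)][:,:2]*1000).astype(np.float32)))
"
```

```text
at [0.4187 0.2263 0.2124] psi 109.25 tilt 0.01 | turn -0.0008 shift [-0.2893  0.143   0.0024]
scene square_bottle 0.6 0.05214254793575491 [0.41910902 0.18469196 0.05207891] [0.03959116 0.01425768 0.01475241]
((419.57537841796875, 181.70315551757812), (101.09990692138672, 216.91168212890625), 2.4527294635772705)
((417.6206970214844, 182.68267822265625), (193.3636016845703, 36.70846176147461), 62.02647018432617)
((0.0, 0.0), (0.0, 0.0), 0.0)
scene tall_bottle 0.94 0.12992332848652785 [0.41748011 0.2256752  0.12705543] [0.02735785 0.02675157 0.01025311]
top square_bottle 0.65 0.11248040920596056 [ 6.50604676e-01 -4.29626095e-04  1.09518616e-01] [0.03170869 0.03541612 0.01003524]
((649.434814453125, -0.6572532653808594), (46.04903793334961, 51.328956604003906), 18.158931732177734)
((649.4852905273438, -0.8111076354980469), (46.04903793334961, 51.00511932373047), 18.158931732177734)
((650.578369140625, -1.2286663055419922), (43.82260513305664, 47.77546691894531), 19.292600631713867)
top tall_bottle 0.78 0.1331997355391752 [0.39754066 0.15878984 0.39473189] [0.07119382 0.15600025 0.53884116]
```

Emit:
send_rows(translation=[[-0.0161,0.008,0],[-0.0321,0.0159,0],[-0.0321,0.0159,0],[-0.0321,0.0159,0],[-0.0321,0.0159,0],[-0.0321,0.0159,0],[-0.0321,0.0159,0],[-0.0321,0.0159,0],[-0.0321,0.0159,0],[-0.0164,0.0078,0],[0,0,0.02],[0,0,0.03],[0,0,0.02],[0,0,0],[0,0,0]], delta_rot=[[0,0,0],[0,0,0],[0,0,0],[0,0,0],[0,0,0],[0,0,0],[0,0,0],[0,0,0],[0,0,0],[0,0,0],[0,0,0],[0,0,0],[0,0,0],[0,0,0],[0,0,0]], gripper=[0.085,0.085,0.085,0.085,0.085,0.085,0.085,0.085,0.085,0.085,0.085,0.085,0.085,0.085,0.085])

```text
t: 41.05
ee_pos: [0.6496, 0.0014, 0.1432]
tcp_rot: [0.0, 0.578, 0.816, 0.0]
ft_force: [0.6, 0.3, 0.3]
opening: 0.0851
finger_force: 0.0
```

```bash
python3 -c "
from h import *
go([.6493,.0006,.040],109)"
```

```text
at [0.6496 0.0014 0.1432] psi 109.35 tilt 0.05 | turn 0.0061 shift [-0.0007 -0.0006  0.1032]
```

Emit:
send_rows(translation=[[-0.0007,-0.0006,0.02],[0,0,0.025],[0,0,0.02],[0,0,0.015],[0,0,0.01],[0,0,0.007],[0,0,0.004],[0,0,0],[0,0,0],[0,0,0],[0,0,0],[0,0,0],[0,0,0]], delta_rot=[[0,0,0.006],[0,0,0],[0,0,0],[0,0,0],[0,0,0],[0,0,0],[0,0,0],[0,0,0],[0,0,0],[0,0,0],[0,0,0],[0,0,0],[0,0,0]], gripper=[0.085,0.085,0.085,0.085,0.085,0.085,0.085,0.085,0.035,0.035,0.035,0.035,0.035])

```text
t: 42.68
ee_pos: [0.6498, 0.0001, 0.0422]
tcp_rot: [0.001, 0.581, 0.814, 0.0]
ft_force: [-0.1, -0.2, 6.1]
opening: 0.048
finger_force: 62.0
```

```bash
python3 -c "
from h import *
go([.4231,.1347,.21],92.5)"
```

```text
at [6.498e-01 1.000e-04 4.220e-02] psi 108.97 tilt 0.09 | turn 0.2874 shift [ 0.1444 -0.2206 -0.1678]
```

Emit:
send_rows(translation=[[0,0,-0.01],[0,0,-0.025],[0,0,-0.035],[0,0,-0.035],[0,0,-0.035],[0,0,-0.025],[0,0,-0.003],[0.009,-0.0138,0],[0.0181,-0.0276,0],[0.0181,-0.0276,0],[0.0181,-0.0276,0],[0.0181,-0.0276,0],[0.0181,-0.0276,0],[0.0181,-0.0276,0],[0.0181,-0.0276,0],[0.0087,-0.0136,0],[0,0,0.03],[0,0,0.03],[0,0,0],[0,0,0]], delta_rot=[[0,0,0],[0,0,0],[0,0,0],[0,0,0],[0,0,0.0957],[0,0,0.0957],[0,0,0.096],[0,0,0],[0,0,0],[0,0,0],[0,0,0],[0,0,0],[0,0,0],[0,0,0],[0,0,0],[0,0,0],[0,0,0],[0,0,0],[0,0,0],[0,0,0]], gripper=[0.035,0.035,0.035,0.035,0.035,0.035,0.035,0.035,0.035,0.035,0.035,0.035,0.035,0.035,0.035,0.035,0.035,0.035,0.035,0.035])

```text
t: 45.18
ee_pos: [0.423, 0.1348, 0.1503]
tcp_rot: [0.0, 0.692, 0.722, 0.0]
ft_force: [-0.1, 0.2, -1.0]
opening: 0.0481
finger_force: 62.8
```

```bash
python3 -c "
from h import *
go([.4231,.1347,.0525],92.5)
cam='scene'
p,d=read_camera(cam)
cv2.imwrite('pics/s6.png',cv2.resize(p[200:430,150:400],None,fx=2.5,fy=2.5)[:,:,::-1])
"
```

```text
at [0.423  0.1348 0.1503] psi 92.5 tilt 0.05 | turn 0.0 shift [-0.0001  0.0001  0.0978]
```

View pics/s6.png

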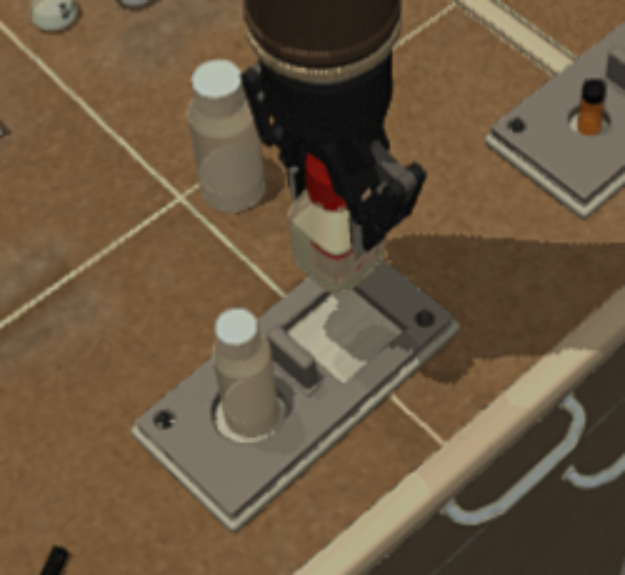

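The tall bottle stands in the round opening at (250,400). The square bottle hangs upright and aligned, base at (340,270), above the square opening at (347,330).

Emit:
send_rows(translation=[[0,0,0.02],[0,0,0.025],[0,0,0.02],[0,0,0.01],[0,0,0.008],[0,0,0.006],[0,0,0.004],[0,0,0.003],[0,0,0.001],[0,0,0]], delta_rot=[[0,0,0],[0,0,0],[0,0,0],[0,0,0],[0,0,0],[0,0,0],[0,0,0],[0,0,0],[0,0,0],[0,0,0]], gripper=[0.035,0.035,0.035,0.035,0.035,0.035,0.035,0.035,0.035,0.035])

```text
t: 46.48
ee_pos: [0.4224, 0.1346, 0.0525]
tcp_rot: [0.0, 0.691, 0.722, 0.0]
ft_force: [-0.6, 0.6, -2.2]
opening: 0.0479
finger_force: 62.8
```

Emit:
send_rows(translation=[[0,0,0],[0,0,0],[0,0,0],[0,0,0],[0,0,0],[0,0,-0.015],[0,0,-0.03],[0,0,-0.045],[0,0,-0.045],[0,0,-0.03],[0,0,0],[0,0,0]], delta_rot=[[0,0,0],[0,0,0],[0,0,0],[0,0,0],[0,0,0],[0,0,0],[0,0,0],[0,0,0],[0,0,0],[0,0,0],[0,0,0],[0,0,0]], gripper=[0.08,0.08,0.08,0.08,0.08,0.08,0.08,0.08,0.08,0.08,0.08,0.08])

```text
t: 47.98
ee_pos: [0.422, 0.1343, 0.2173]
tcp_rot: [0.0, 0.692, 0.722, -0.0]
ft_force: [-0.5, 0.5, 0.2]
opening: 0.0796
finger_force: 0.0
```

```bash
python3 -c "
from h import *
for cam in ('scene','top'):
  p,d=read_camera(cam)
  if cam=='scene':cv2.imwrite('pics/s7.png',cv2.resize(p[140:430,150:500],None,fx=2,fy=2)[:,:,::-1])
  for n in ('square_bottle','tall_bottle','short_bottle','vial','insert_plate'):
   for m in masks_of(cam,n)[:1]:
    X=cloud(cam,d,m['region']);q=np.percentile(X[:,2],98);Y=X[X[:,2]>q-.008];print(cam,n,m['score'],q,(Y.min(0)+Y.max(0))/2,np.ptp(Y,axis=0))
"
```

```text
scene square_bottle 0.84 0.11957513278544876 [0.42067282 0.13416662 0.1164418 ] [0.03599217 0.03785164 0.00942956]
scene tall_bottle 0.91 0.1299982216624316 [0.4178283  0.22574341 0.12718332] [0.02783476 0.02583032 0.00997705]
scene short_bottle 0.73 0.09304981895570623 [ 0.42802231 -0.22696647  0.08977701] [0.0243219  0.02456079 0.00941694]
scene vial 0.69 0.06267739677569892 [ 0.4290182  -0.1359418   0.05949963] [0.02072128 0.0213527  0.00762975]
scene insert_plate 0.93 0.05441010794384021 [ 0.42916312 -0.18313755  0.05876217] [0.0391435  0.10333929 0.02438004]
top square_bottle 0.67 0.12160216752652839 [0.42567949 0.12376823 0.11893164] [0.03183345 0.01725085 0.0083123 ]
top tall_bottle 0.43 0.09664729361485594 [ 0.43239607 -0.23006156  0.09409713] [0.02190537 0.02241184 0.00945786]
top short_bottle 0.75 0.09657893204972764 [ 0.43239607 -0.22881247  0.09409713] [0.02190537 0.01991366 0.00945786]
top vial 0.41 0.06500858110573961 [ 0.4326324  -0.1357394   0.06136953] [0.01760834 0.01775156 0.00847899]
top insert_plate 0.67 0.032421279658533995 [ 0.43247012 -0.18262846  0.02877834] [0.0772002  0.19055182 0.00858661]
```

View pics/s7.png

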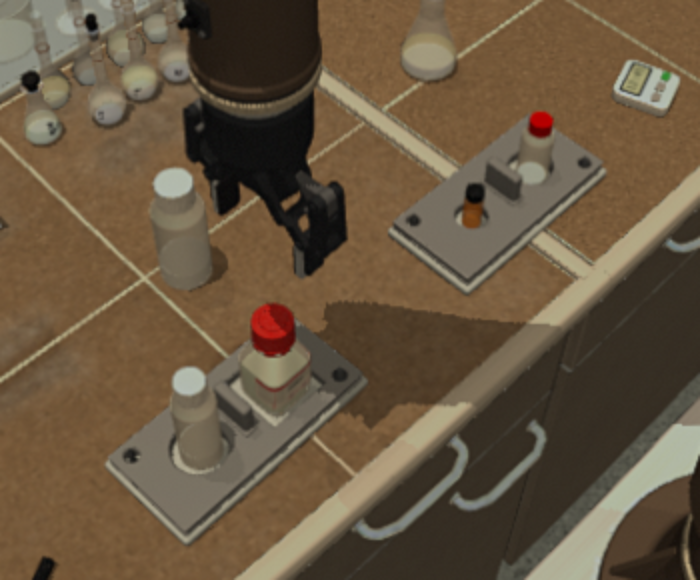

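All four bottles stand upright in their openings: square at (275,380), tall at (200,440), vial at (472,210), short at (535,160). Their top heights match the given sizes plus 10 mm, the plate is flat, and the gripper is clear of everything.

```bash
python3 -c "
from workcell import *
print(close_job())"
```

```text
the job is handed in; nothing more can be done
None
```

The job is handed in at about 48 s of robot time: plate seated flat on both pins, all four bottles standing upright in their openings, and the large bottle, flask and timer never touched; the hand-in returned no verdict.

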